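# Change the spindle finisher over to the slim drum

## Robot

A 6-joint arm with a two-finger parallel gripper is mounted at the origin on the work surface. World frame = base frame: x ahead of the robot, y to its left, z up, the work surface at z = 0. Lengths are in mm, angles in degrees, forces in N, time in s.
With the tool pointing down it reaches from about 300 to 850 mm from the base axis. Payload 4.2 kg.
Tool frame: the origin (TCP) lies at the very end of the fingers, on their centre line; the grasp point (between the pads) lies 19 mm behind it; x points along the fingers, z is the direction in which the jaws open and shut, and the axes are right-handed (so a half turn about x gives the same grasp; the last joint's range is limited). The gripper opens to 91 mm and grips with 3 to 60 N. Pads are 32 mm wide; open, the fingers measure 118 mm over their backs; the gripper's body (76 mm by 178 mm) begins 60 mm behind the grasp point.
Start: joints at [-66.349, 18.312, 89.639, -0, 72.044, -1.146], TCP at [241.168, -521.997, 213.976] pointing down, gripper open.
Joint ranges: [-177.97, 177.97], [-48.28, 115.42], [12.27, 149.76], [-77.06, 257.06], [2.81, 150.46], [-146.56, 146.56]. Speed limits (degrees/s): [147.25, 147.25, 180, 180, 180, 180].

## Interface

Orientations are given as [roll, pitch, yaw] about the fixed x, y, z axes, in that order (R = Rz(yaw) Ry(pitch) Rx(roll)).
In Python, from workcell import state, grab_frame, camera_info, env, search_frame, place_of gives the robot as it stands.
- The arm moves only by the tool drive_tool, never from a script. Its argument "plan" is a list of rows, each a list of 7 numbers: the turn, a rotation vector about the world's x, y, z in degrees, then the shift along the world's x, y, z in mm, then the finger opening in mm, from 0 to 91.2. In form: [[wx, wy, wz, dx, dy, dz, jaw], ...]. A call has 1 to 10 rows; each row is the pose to reach, as a shift and turn from the pose measured when the call began; what a row does not reach only later rows make up. A row lasts 1/8 s, in which the tool goes at most 62.5 mm and 10.7 degrees, less where a joint would pass 70% of its speed; a pose out of reach is approached as far as the arm can. A call with a gripper value outside its range is refused whole. The fingers move at their own pace and stop on an object; "grip_force" is the grip in N (left out, the last holds). Time passes only in rows, so rows that repeat a pose let the fingers close. It gives the time, the measured TCP pose, the force and the opening at its end, in the units of the state.
- state(): the state, without advancing time (a new reading comes with each control period).
- grab_frame(name): name is "side" or "top" or "wrist"; returns the picture (384x512x3 uint8, red, green, blue); there is no depth.
- camera_info(name): a dict with "intrinsics" (3x3 intrinsics, pixels), "origin" and "orientation" of the camera in the world; the wrist camera has in their place "hand_eye" (4x4, takes a point from camera to tool coordinates, whose origin is the TCP and whose axes are the tool frame's). Camera axes: x right, y down, z forward; pixel columns grow to the right and rows downward; lengths in mm; the calibration is good to about 2 mm. A picture is of the moment at which its call begins: read the wrist's pose just before it. camera_info takes no time and is no camera call.
- env.job_done(): hands the job in, once; it reports no verdict.
Trained networks look in the newest picture that a camera, given by its name, has taken for a name from the list of things; names that differ only in an ending like _2 or _b are one class to them, and where a whole thing is asked for, a point or a joint stands for the part that bears it (a point fixed in the world has none). Each returns a list of dicts, best first, with "p" (0 to 1); they miss things now and then, are a little off and sometimes report something else, mostly with a low value. They report only what shows in the picture. A call takes as long as a camera call. They do not tell look-alikes from the thing itself.
- search_frame(camera, label): "rect" ([left, top, right, bottom] as shares, 0 to 1, of the picture: columns of its width, rows of its height, round what is visible of it).
- place_of(camera, label): "location" ([column, row] as shares, 0 to 1, of the picture: columns of its width, rows of its height: a listed point, or the origin of a listed thing).
The state is a dict: "time_s": time; "qpos": joint angles; "qvel": joint speeds; "effort": joint torques, N m; "ee_pos": TCP position; "ee_rot": TCP orientation; "force": force on the tool from outside, world axes, zero at the start; "torque": the same for the moment, N m; "gripper_width": finger opening in mm.
Only numpy, scipy, OpenCV 4.12 (cv2) and the standard library are available. Lean on these libraries where they do the work, as an engineer would, in place of code of your own. Each camera call takes 0.05 s, during which the arm holds its last target. There are 200 camera calls.

## Task

Change the spindle finisher over from the wide drum to the slim one: squeeze the lock tab to slide the dust hood fully back, park the wide drum upright in a free hole of the rack, and seat the slim drum fully home in the spindle with its notches over the drive dogs. Then squeeze the tab again and slide the hood all the way forward until it latches at its end. The finished pill boxes standing on the machine's table go upright into the felt tray; do that whenever it suits, and leave everything else where it is.

Things in the scene. Friction and masses are not known exactly. Their poses are not given: they have to be found in the camera images.
- machine: Fixed spindle finisher: grey housing, flat aluminium table 110 mm above the bench. Origin on the bench below the spindle axis, z up; the table reaches from x -160 to 160 and y -150 to 240 mm. A 64 mm round throat surrounds the spindle. A steel rail (22 wide, 12 high) along y at x = 0, y 40 to 234, carries the dust hood.
- spindle_nose (a point): Centre of the upward spindle nose face, a 58 mm disc 15 mm below the table, in the throat; z up. Taper bore: 21 mm wide at the face, 15 mm at 45 mm depth, smooth. Two drive dogs (8 mm wide, 6 high, round tops, 14.5 to 26.5 mm from the axis) stand on the face along this point's +x and -x. The spindle turns freely with slight friction.
- slim_drum: Arbor with a brown drum 28 mm in diameter; stands in a rack hole. Origin on the axis at the flange's underside, z up. Flange 50 mm wide, z 0 to 8; drum 8 to 80; steel nut 14 mm wide, 80 to 88. Taper shank below: 20 mm wide at the flange, 14 at the tip, 45 long. 280 to 420 g.
- slim_flange (a point): Same point and axes as slim_drum. Two drive notches, 10.5 mm wide, go right through the flange's rim from 13 mm radius outwards, at +x and -x. Fully seated, the flange lies on the nose face (origins coincide) with the notches over the dogs; off the dogs it stays about 6 mm proud.
- wide_drum: Arbor like slim_drum in all but its drum, which is 42 mm in diameter; same origin and axes. Seated in the spindle at the start. 500 g.
- cone_bob: Bystander: a third arbor in the rack, with a grey felt cone (42 mm wide below, 22 mm at the top) in place of the drum. Stays where it is.
- rack: Fixed wooden arbor rack, 235 (x) x 85 (y) x 55 mm high, origin at the centre of its underside; three holes in a row along x at -75, 0 and 75 mm.
- rack_hole0 (a point): Mouth of the rack's hole at x = -75 mm, on its top face; 23 mm wide, 49 mm deep. An arbor in it rests with its flange on the rack's top (its origin at this point).
- rack_hole1 (a point): Mouth of the rack's middle hole, likewise.
- rack_hole2 (a point): Mouth of the rack's hole at x = 75 mm, likewise.
- hood (a joint): Dust hood along the rail, m: 0 = fully back (machine +y); grows towards the spindle (machine -y); 0.07 = fully forward, end stop. Latch notches at 0, 0.06 and 0.07; starts at 0.06. Drag 2 N unlatched. Half-round grey shroud, inside radius 26, outside 30 mm, half roof 81 mm above the table, pipe stub to 97; its axis lies (70 mm - value) behind the spindle's.
- lock_tab (a joint): Angle of the hood's lock tab, rad: 0 = let go, latch tooth down in a notch; 0.22 = fully squeezed. Above about 0.15 the tooth is clear of the rail; keep it squeezed to slide. A spring returns it (5 N to start, 12 N at full squeeze). About 0.14 with the tab let go: the tooth rests on the rail between notches.
- hood_post (a point): Point on the hood's fixed thumb post, on its centre line, 62 mm above the machine's table; axes as the machine's. The post is an aluminium block 24 mm wide (x), 10 mm thick (y), from 22 to 82 mm above the table. The shroud's rear is 45 mm in front of it (machine -y).
- tab_top (a point): Point on the lock tab, a steel lever as wide and thick as the post and as high, 40 mm behind it (machine +y), 62 mm above the table, hinged at its foot 20 mm above the table. Squeeze tab and post together: their outer faces are 50 mm apart at rest, about 40 mm squeezed; the post does not give.
- tray: Fixed low wooden tray with a grey felt floor, outside 250 (x) x 110 (y) mm, walls 6 mm thick and 20 mm high, floor 6 mm above the bench. Origin at the centre of its underside.
- jar: Bystander: jar 60 mm wide, 75 mm high, origin under its centre.
- hammer: Bystander: small hammer lying on the bench, 180 mm long.
- pillbox0: A finished round metal pill box, lid on (fixed), 42 mm in diameter, 30 mm high, standing upright on the machine's table at the start; origin at the centre of its underside, z up. 80 g. Not every one is there in every run.
- pillbox1: A finished round metal pill box, lid on (fixed), 42 mm in diameter, 30 mm high, standing upright on the machine's table at the start; origin at the centre of its underside, z up. 80 g. Not every one is there in every run.
- pillbox2: A finished round metal pill box, lid on (fixed), 42 mm in diameter, 30 mm high, standing upright on the machine's table at the start; origin at the centre of its underside, z up. 80 g. Not every one is there in every run.
- pillbox3: A finished round metal pill box, lid on (fixed), 42 mm in diameter, 30 mm high, standing upright on the machine's table at the start; origin at the centre of its underside, z up. 80 g. Not every one is there in every run.
Things that resemble listed ones, but are neither listed nor needed, are in the scene too. What is shaped like the pillbox0 but pink or turquoise is not meant.

How it is judged (in metres and radians):
On the way, in this order (a step that is already met when the one before it is completed fails the run):
1. the dust hood is slid fully back (value of joint hood below 0.004 m), for 0.2 s.
2. the slim drum is fully home in the spindle, notches over the dogs (z of slim_drum in the frame of spindle_nose between -0.002 and 0.002 m and horizontal distance between slim_drum and spindle_nose below 0.0025 m and angle between the x axis of slim_drum and the x axis of spindle_nose, either way round below 0.09 rad and angle between slim_drum's own z axis and vertical below 0.05 rad), for 0.2 s.
3. the hood is slid fully forward and latched there, tab released (value of joint hood above 0.067 m and value of joint lock_tab below 0.05 rad), for 0.2 s.
At the end, for the whole second after the job is handed in: Slim drum home in the spindle (2 mm deep, 2.5 mm sideways, notches 0.09 rad); hood within 3 mm of its forward end, tab released; wide drum upright in a rack hole (5 mm, flange within 3 mm of the top); every pill box present upright within the tray; all at rest (all of step 2 and all of step 3 and ((horizontal distance between wide_drum and rack_hole0 below 0.005 m and z of wide_drum in the frame of rack_hole0 below 0.003 m) or (horizontal distance between wide_drum and rack_hole1 below 0.005 m and z of wide_drum in the frame of rack_hole1 below 0.003 m) or (horizontal distance between wide_drum and rack_hole2 below 0.005 m and z of wide_drum in the frame of rack_hole2 below 0.003 m)) and angle between wide_drum's own z axis and vertical below 0.08 rad and linear speed of each of wide_drum, pillbox0, pillbox1, pillbox2, pillbox3, slim_drum below 0.02 m/s and x of pillbox0 in the frame of tray between -0.1 and 0.1 m and y of pillbox0 in the frame of tray between -0.03 and 0.03 m and z of each of pillbox0, pillbox1, pillbox2, pillbox3 in the frame of tray below 0.012 m and angle between each of pillbox0, pillbox1, pillbox2, pillbox3's own z axis and vertical below 0.15 rad and x of pillbox1 in the frame of tray between -0.1 and 0.1 m and y of pillbox1 in the frame of tray between -0.03 and 0.03 m and x of pillbox2 in the frame of tray between -0.1 and 0.1 m and y of pillbox2 in the frame of tray between -0.03 and 0.03 m and x of pillbox3 in the frame of tray between -0.1 and 0.1 m and y of pillbox3 in the frame of tray between -0.03 and 0.03 m); the robot touches nothing.
It fails at once if another arbor or bench tool is disturbed (distance of cone_bob from where it was at the start of the episode above 0.012 m or distance of jar from where it was at the start of the episode above 0.015 m or distance of hammer from where it was at the start of the episode above 0.02 m).
Of pillbox0, pillbox1, pillbox2, pillbox3 only 2 to 4 are there at a start; the rules pass over those that are not, and their reading is None.
At some moment in a run one of pillbox0, pillbox1, pillbox2, pillbox3 may be knocked a few centimetres aside while the robot is not near it.
It also fails if it takes over 210 s, if anything falls off the work surface, if the arm or the gripper's body presses on something with over 40 N, if the wrist force passes 120 N, or if a joint passes its speed limit or range.

## Working session

There is one attempt and no reset: what is moved stays moved. The work goes in short steps, Python scripts to look and compute and a tool call to move; the robot and the scene stay as the last step left them, time stands still between calls to the robot, and variables do not carry over. Pictures are saved under pics/ and viewed, about 12 in all and at most 16, crops included, and the job is handed in when it is done.

Besides the shell and the picture viewer there is one more tool, called by a JSON object that holds its "fn" and its "kwargs", one argument or row to a line. drive_tool: Moves the arm, as the interface text tells. Its arguments: {"type":"object","properties":{"plan":{"type":"array"},"grip_force":{"type":"number"}},"required":["plan"]}

```bash
ls; mkdir -p pics; cat > h.py <<'E'
import numpy as np, cv2
from scipy.spatial.transform import Rotation as R
from workcell import state, grab_frame, camera_info, env, search_frame, place_of
def campose(name, st=None):
    c=camera_info(name); K=np.array(c["intrinsics"],float)
    if name=="wrist":
        st=st or state(); T=np.eye(4); T[:3,:3]=R.from_euler('xyz',st["ee_rot"],degrees=True).as_matrix(); T[:3,3]=st["ee_pos"]
        T=T@np.array(c["hand_eye"]); return K,T[:3,:3],T[:3,3]
    o=np.array(c["orientation"],float)
    Rm=o if o.shape==(3,3) else R.from_euler('xyz',o,degrees=True).as_matrix()
    return K,Rm,np.array(c["origin"],float)
def ray(P,uv):
    K,Rm,t=P; d=Rm@np.linalg.inv(K)@np.array([uv[0],uv[1],1.]); return t,d/np.linalg.norm(d)
def onz(P,uv,z):
    t,d=ray(P,uv); return t+d*(z-t[2])/d[2]
def proj(P,X):
    K,Rm,t=P; p=K@(Rm.T@(np.array(X,float)-t)); return p[:2]/p[2]
def tri(obs):
    A=np.zeros((3,3));b=np.zeros(3)
    for P,uv in obs:
        t,d=ray(P,uv);M=np.eye(3)-np.outer(d,d);A+=M;b+=M@t
    return np.linalg.solve(A,b)
def px(l): return np.array([l[0]*512,l[1]*384])
def save(im,n): cv2.imwrite("pics/"+n,cv2.cvtColor(im,cv2.COLOR_RGB2BGR))
E
python3 - <<'E'
from h import *
print(state())
for n in("side","top","wrist"):
    print(n,camera_info(n)); im=grab_frame(n); save(cv2.resize(im,None,fx=1.5,fy=1.5),n+"0.png")
E
```

```text
pics
{'time_s': 0.0, 'qpos': array([-6.63488178e+01,  1.83513416e+01,  8.97051541e+01,  5.38281354e-04,
        7.20431116e+01, -1.14649933e+00]), 'qvel': array([-0.02049597,  0.04963887, -0.04328083, -0.00659559, -0.04617838,
        0.03039884]), 'effort': array([-8.54435712e-06, -4.12454832e+01, -2.31980073e+01,  7.26207113e-02,
        4.55174118e-02, -1.62525362e-04]), 'ee_pos': array([ 240.96460545, -521.53213093,  213.13175793]), 'ee_rot': array([178.55912373,  89.9003913 , 113.35663888]), 'force': array([-0.23628055,  0.08040646, -0.92388454]), 'torque': array([0.0150429 , 0.03896626, 0.0113687 ]), 'gripper_width': 91.63552500138645}
side {'intrinsics': array([[468.4383549 ,   0.        , 249.46648582],
       [  0.        , 468.4383549 , 189.91091211],
       [  0.        ,   0.        ,   1.        ]]), 'origin': array([-94.52219014, 653.49286294, 878.21505881]), 'orientation': array([-131.47466992,    1.20259628, -139.43053733])}
top {'intrinsics': array([[394.22972501,   0.        , 252.55286717],
       [  0.        , 394.22972501, 191.36432737],
       [  0.        ,   0.        ,   1.        ]]), 'origin': array([ 297.71531874,   -2.33696759, 1061.48232287]), 'orientation': array([-1.67005777e+02,  1.16963123e-01, -8.93068166e+01])}
wrist {'intrinsics': array([[346.1782235 ,   0.        , 253.59642622],
       [  0.        , 346.1782235 , 194.69302786],
       [  0.        ,   0.        ,   1.        ]]), 'hand_eye': array([[ 1.74297372e-04, -2.96300369e-01,  9.55094791e-01,
        -1.70527455e+02],
       [-1.36478492e-03, -9.55093987e-01, -2.96299871e-01,
         8.47137375e+01],
       [ 9.99999053e-01, -1.25185468e-03, -5.70856649e-04,
        -7.31318710e-01],
       [ 0.00000000e+00,  0.00000000e+00,  0.00000000e+00,
         1.00000000e+00]])}
```

View pics/top0.png

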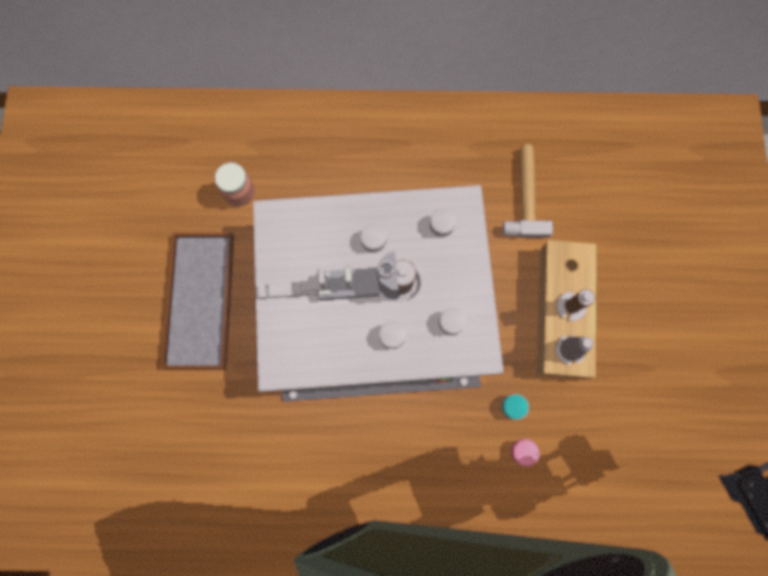

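View pics/side0.png

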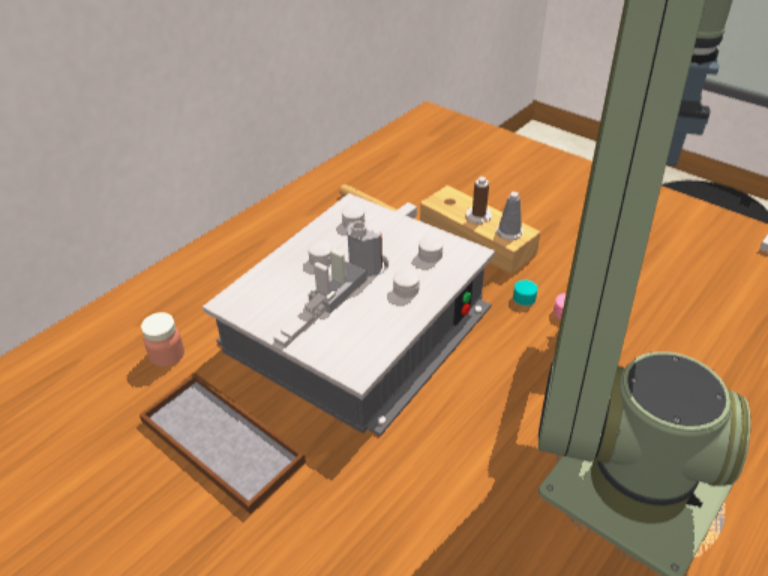

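```bash
python3 - <<'E'
from h import *
for c in("top","side"):
    grab_frame(c)
    for l in("machine","spindle_nose","slim_drum","wide_drum","cone_bob","rack","rack_hole0","rack_hole1","rack_hole2","hood_post","tab_top","tray","jar","hammer","pillbox0"):
        print(c,l,[(np.round(px(d["location"])).tolist(),round(d["p"],2)) for d in place_of(c,l)][:6])
print(state()["time_s"])
E
```

```text
top machine [([266.0, 198.0], 0.94)]
top spindle_nose [([268.0, 188.0], 0.63)]
top slim_drum [([378.0, 204.0], 0.54), ([133.0, 198.0], 0.47)]
top wide_drum [([267.0, 192.0], 0.84), ([377.0, 208.0], 0.54), ([348.0, 127.0], 0.45), ([268.0, 189.0], 0.17)]
top cone_bob [([377.0, 232.0], 0.81), ([380.0, 205.0], 0.67)]
top rack [([375.0, 208.0], 0.92)]
top rack_hole0 [([379.0, 175.0], 0.96), ([381.0, 232.0], 0.9), ([378.0, 205.0], 0.57)]
top rack_hole1 [([379.0, 175.0], 0.96), ([381.0, 232.0], 0.9), ([378.0, 205.0], 0.57)]
top rack_hole2 [([379.0, 175.0], 0.96), ([381.0, 232.0], 0.9), ([378.0, 205.0], 0.57)]
top hood_post [([382.0, 235.0], 0.69), ([234.0, 183.0], 0.57)]
top tab_top [([213.0, 181.0], 0.72), ([265.0, 189.0], 0.63)]
top tray [([132.0, 202.0], 0.77)]
top jar [([159.0, 129.0], 0.96), ([379.0, 206.0], 0.63)]
top hammer [([351.0, 126.0], 0.86)]
top pillbox0 [([295.0, 153.0], 0.83), ([261.0, 226.0], 0.68), ([349.0, 301.0], 0.68), ([300.0, 215.0], 0.55), ([343.0, 271.0], 0.48), ([234.0, 184.0], 0.45)]
side machine [([250.0, 204.0], 0.89)]
side spindle_nose [([299.0, 136.0], 0.26)]

[... 207 characters left out ...]
0, 142.0], 0.37)]
side rack_hole0 [([339.0, 153.0], 0.91), ([298.0, 137.0], 0.8), ([319.0, 145.0], 0.55), ([268.0, 192.0], 0.33)]
side rack_hole1 [([339.0, 153.0], 0.91), ([298.0, 137.0], 0.8), ([319.0, 145.0], 0.55), ([268.0, 192.0], 0.33)]
side rack_hole2 [([339.0, 153.0], 0.91), ([298.0, 137.0], 0.8), ([319.0, 145.0], 0.55), ([268.0, 192.0], 0.33)]
side hood_post [([227.0, 176.0], 0.58)]
side tab_top [([212.0, 185.0], 0.73)]
side tray [([147.0, 293.0], 0.84)]
side jar [([113.0, 236.0], 0.78)]
side hammer [([249.0, 140.0], 0.5)]
side pillbox0 [([287.0, 172.0], 0.83), ([354.0, 197.0], 0.66), ([372.0, 209.0], 0.58), ([270.0, 189.0], 0.54), ([213.0, 173.0], 0.54), ([236.0, 150.0], 0.51)]
1.75
```

The top view shows table corners near (254,201), (481,187), (501,373) and (258,390), in 1.5x pixels. The hood's rail points to image left and there are four grey boxes. The slim drum is in the middle rack hole, the cone in the lower hole, and the upper hole is free. The tray is on the left.

```bash
python3 - <<'E'
from h import *
T=campose("top");S=campose("side")
print("corners",[onz(T,np.array(c)/1.5,110).round(0).tolist() for c in((254,201),(481,187),(501,373),(258,390))])
print("side corners",[onz(S,np.array(c)/1.5,110).round(0).tolist() for c in((207,307),(349,197),(494,256),(362,387))])
for n,a,b in(("wide",(267,192),None),("slim",(378,204),(318,144)),("cone",(377,232),(339,156)),("h0",(379,175),(298,137)),("h2",(381,232),(339,153)),("h1",(378,205),(319,145)),("post",(234,183),(227,176)),("tab",(213,181),(212,185)),("tray",(132,202),(147,293)),("jar",(159,129),(113,236)),("hammer",(351,126),(249,140)),("machine",(266,198),(250,204))):
    z={"wide":95,"slim":55,"cone":55,"h0":55,"h1":55,"h2":55,"post":172,"tab":172,"tray":0,"jar":0,"hammer":0,"machine":0}[n]
    print(n,"T",onz(T,a,z)[:2].round(),"S",onz(S,b,z)[:2].round() if b else "", tri([(T,a),(S,b)]).round() if b else "")
for uv in((295,153),(261,226),(300,215),(249,160)): print("pb",onz(T,uv,110)[:2].round())
for uv in((287,172),(270,189),(213,173),(236,150)): print("pbS",onz(S,uv,110)[:2].round())
print("tray corners",[onz(T,np.array(c)/1.5,20)[:2].round().tolist() for c in((175,235),(233,235),(227,369),(164,369))])
print("rack corners",[onz(T,np.array(c)/1.5,55)[:2].round().tolist() for c in((546,241),(596,244),(595,377),(543,373))])
E
```

```text
corners [[666.0, 217.0, 110.0], [696.0, -171.0, 110.0], [379.0, -195.0, 110.0], [347.0, 192.0, 110.0]]
side corners [[656.0, 214.0, 110.0], [687.0, -160.0, 110.0], [372.0, -184.0, 110.0], [354.0, 181.0, 110.0]]
wide T [519. -34.] S  
slim T [ 500. -324.] S [ 501. -328.] [ 499. -323.   59.]
cone T [ 427. -317.] S [ 421. -317.] [ 425. -319.   52.]
h0 T [ 578. -331.] S [ 568. -320.] [ 581. -337.   40.]
h2 T [ 427. -327.] S [ 428. -329.] [ 427. -326.   57.]
h1 T [ 497. -324.] S [ 495. -326.] [ 496. -324.   56.]
post T [522.  45.] S [510.  52.] [522.  44. 161.]
tab T [527.  94.] S [515.  98.] [525.  93. 164.]
tray T [509. 334.] S [516. 328.] [508. 331.  10.]
jar T [723. 273.] S [721. 268.] [719. 271.   5.]
hammer T [ 739. -278.] S [ 725. -273.] [ 739. -282.  -10.]
machine T [524. -34.] S [527. -46.] [520. -35.  13.]
pb [ 618. -104.]
pb [431. -19.]
pb [ 459. -114.]
pb [598.  12.]
pbS [ 453. -111.]
pbS [446. -31.]
pbS [599.  13.]
pbS [619. -99.]
tray corners [[632.0, 380.0], [633.0, 273.0], [388.0, 267.0], [386.0, 377.0]]
rack corners [[617.0, -294.0], [613.0, -382.0], [379.0, -364.0], [384.0, -277.0]]
```

```bash
cat >> h.py <<'E'
def tool():
    s=state(); M=R.from_euler('xyz',s["ee_rot"],degrees=True).as_matrix()
    return np.array(s["ee_pos"]),M
def turn_to(yawz):
    "rotation vector (deg) bringing tool to x down, z at yaw yawz (deg)"
    p,M=tool(); z=np.array([np.cos(np.radians(yawz)),np.sin(np.radians(yawz)),0]); x=np.array([0,0,-1.]); y=np.cross(z,x)
    return R.from_matrix(np.c_[x,y,z]@M.T).as_rotvec(degrees=True)
E
python3 - <<'E'
from h import *
p,M=tool(); print(p,M.round(3)); 
for y in(94.5,-85.5): print(y,turn_to(y).round(1))
E
```

```text
[ 241.18046526 -521.99758175  213.98582478] [[ 0.     0.908  0.419]
 [-0.     0.419 -0.908]
 [-1.     0.     0.   ]]
94.5 [ -0.    0.  159.7]
-85.5 [  0.    0.  -20.3]
```

{"fn": "drive_tool", "kwargs": {
  "plan": [
    [0, 0, -10, 60, 50, 86, 91],
    [0, 0, -20.3, 110, 90, 86, 91],
    [0, 0, -20.3, 160, 130, 86, 91],
    [0, 0, -20.3, 210, 170, 86, 91],
    [0, 0, -20.3, 240, 197, 86, 91],
    [0, 0, -20.3, 240, 197, 86, 91]
  ]
}}

```text
time_s: 2.5
ee_pos: [483.5, -322.6, 300.1]
ee_rot: [104.8, 90.0, 19.4]
force: [-0.4, -1.0, -0.4]
gripper_width: 90.6
```

```bash
cat >> h.py <<'E'
def look(labels,zs,name=None,fx=1.5):
    s=state(); P=campose("wrist",s); im=grab_frame("wrist")
    if name: save(cv2.resize(im,None,fx=fx,fy=fx),name)
    for l,z in zip(labels,zs):
        print(l,[(px(d["location"]).round(1).tolist(),onz(P,px(d["location"]),z)[:2].round(1).tolist(),round(d["p"],2)) for d in place_of("wrist",l) if d["p"]>.3])
    return P,im
E
python3 - <<'E'
from h import *
look(["rack_hole0","slim_flange","cone_bob"],[55,55,55],"w1.png"); print(state()["ee_pos"],state()["time_s"])
E
```

```text
rack_hole0 [([260.4, 147.7], [499.0, -328.5], 0.85), ([253.5, 203.7], [427.3, -326.0], 0.62)]
slim_flange [([262.9, 148.5], [498.3, -331.6], 0.9)]
cone_bob [([249.5, 204.8], [425.4, -321.0], 0.93)]
[ 480.96727508 -325.01886115  299.80262852] 2.7
```

View pics/w1.png

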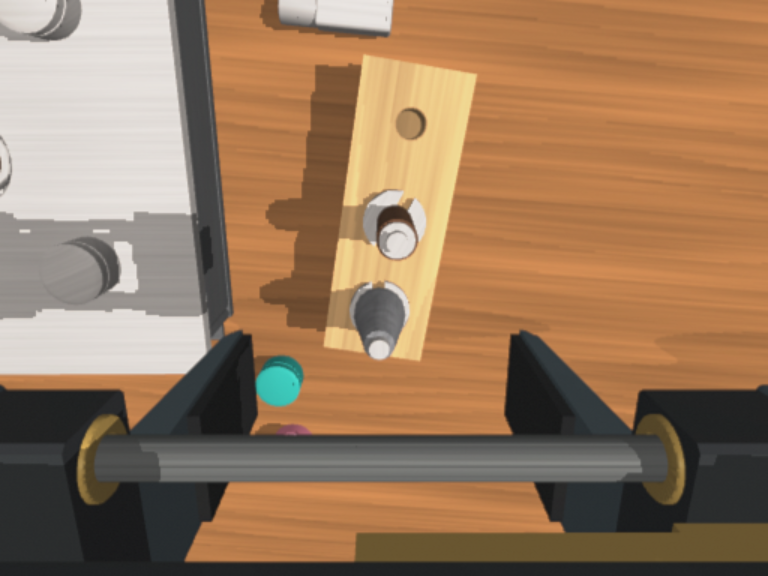

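The wrist view shows the free hole at (411,124), the slim drum's flange near (394,222) with a notch at about (412,203), and the cone at (378,305), in 1.5x pixels.

```bash
python3 - <<'E'
from h import *
P=campose("wrist")
for n,uv,z in(("hole",(411,124),55),("notch",(413,202),63),("slimnut",(397,241),143),("conetip",(378,349),143),("c1",(365,55),55),("c2",(477,73),55),("c3",(421,360),55),("c4",(325,346),55)):
    print(n,onz(P,np.array(uv)/1.5,z)[:2].round(1))
im=cv2.imread("pics/w1.png")[170:290,330:460]; cv2.imwrite("pics/c1.png",cv2.resize(im,None,fx=4,fy=4,interpolation=cv2.INTER_CUBIC))
E
```

```text
hole [ 571.7 -340.4]
notch [ 514.1 -347. ]
slimnut [ 498.6 -333.4]
conetip [ 422.9 -327. ]
c1 [ 617.  -302.2]
c2 [ 611.3 -385.7]
c3 [ 377.2 -367.8]
c4 [ 383.9 -283.6]
```

View pics/c1.png

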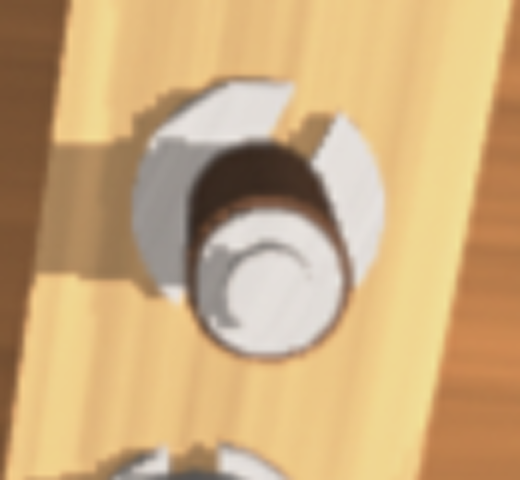

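```bash
python3 - <<'E'
from h import *
P=campose("wrist")
f=lambda x,y: onz(P,(np.array([x,y])/4+[330,170])/1.5,63)[:2]
a,b=f(293,85),f(340,117); m=(a+b)/2
pts=np.array([f(*q) for q in((133,204),(385,204),(240,78),(360,290),(180,300),(150,140))],float)
c,r=cv2.minEnclosingCircle(pts.astype(np.float32)); print(a,b,m,c,r)
for ctr in (np.array(c),np.array([498.5,-333.4])): print(np.degrees(np.arctan2(*(m-ctr)[::-1])))
E
```

```text
[ 521.75161854 -338.7063409 ] [ 516.3398495  -348.38087791] [ 519.04573402 -343.5436094 ] (497.4180908203125, -334.7487487792969) 25.67474365234375
-22.1290707507355
-26.275958127966636
```

{"fn": "drive_tool", "kwargs": {
  "plan": [
    [0, 0, 0, 5, 60, 0, 91],
    [0, 0, 0, 10, 120, 0, 91],
    [0, 0, 0, 15, 180, 0, 91],
    [0, 0, 0, 15, 240, 0, 91],
    [0, 0, 0, 15, 300, 0, 91],
    [0, 0, 0, 15, 345, 0, 91],
    [0, 0, 0, 15, 345, 0, 91],
    [0, 0, 0, 15, 345, 0, 91]
  ]
}}

```text
time_s: 3.7
ee_pos: [495.8, 18.6, 299.9]
ee_rot: [-34.3, 89.9, -119.8]
force: [-0.7, -0.7, 0.4]
gripper_width: 91.0
```

```bash
python3 - <<'E'
from h import *
look(["hood_post","tab_top","spindle_nose","wide_drum","pillbox0"],[172,172,95,95,110],"w2.png"); print(state()["ee_pos"],state()["time_s"])
E
```

```text
hood_post [([219.9, 153.8], [522.4, 50.8], 0.84)]
tab_top [([177.0, 159.6], [514.4, 88.0], 0.59)]
spindle_nose []
wide_drum [([308.5, 143.7], [525.9, -38.2], 0.59)]
pillbox0 [([272.7, 69.6], [597.7, 8.3], 0.98), ([388.5, 48.9], [624.9, -101.3], 0.92), ([374.6, 211.9], [458.5, -118.0], 0.86), ([285.4, 222.6], [438.3, -20.8], 0.57), ([411.5, 272.4], [387.1, -174.8], 0.38)]
[496.01971048  18.96523592 299.7885247 ] 4.0
```

View pics/w2.png

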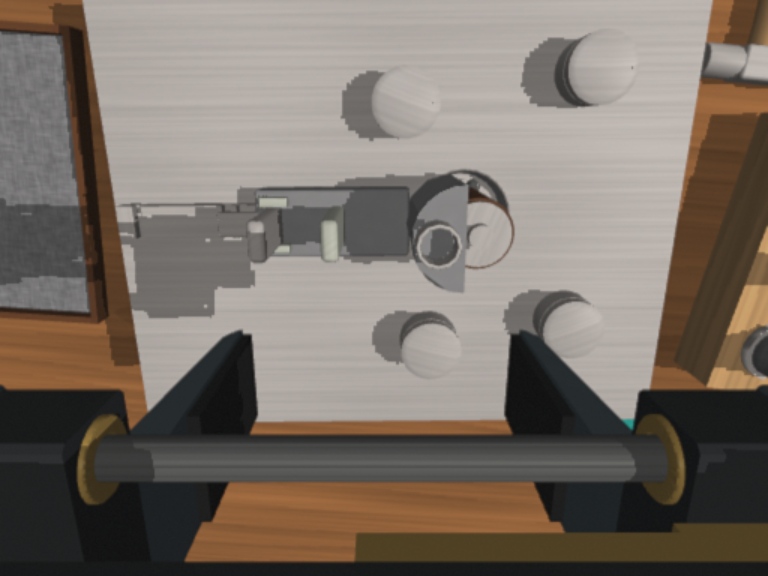

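The wrist view shows the post top at about (330,240), the tab top at (258,240), the wide drum beside the shroud, and all four boxes clear.

```bash
python3 - <<'E'
from h import *
P=campose("wrist"); p=np.array
for n,uv in(("post",(330.5,250)),("tab",(257.5,249)),("postF",(340,250)),("postB",(321,250))):
    print(n,onz(P,p(uv)/1.5,192)[:2].round(1))
ey=p([-.078,.997]); ex=p([.997,.078])
tp,M=tool(); print(tp,turn_to(-85.5).round(2))
im=cv2.imread("pics/w2.png")[170:300,230:530]; cv2.imwrite("pics/c2.png",cv2.resize(im,None,fx=2.5,fy=2.5,interpolation=cv2.INTER_CUBIC))
E
```

```text
post [515.9  48.8]
tab [513.4  88.6]
postF [516.3  43.6]
postB [515.5  54. ]
[496.01971048  18.96523592 299.7885247 ] [ 0.03 -0.05  0.05]
```

View pics/c2.png

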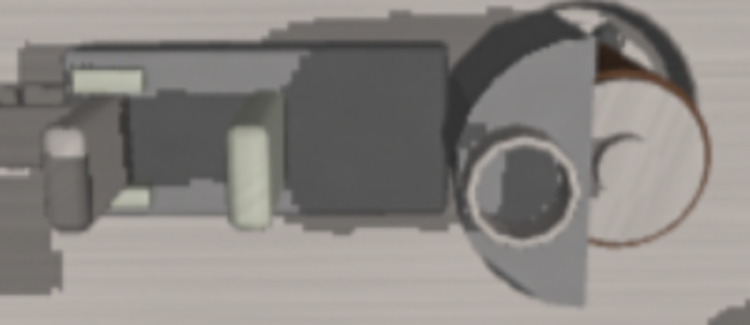

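{"fn": "drive_tool", "kwargs": {
  "plan": [
    [0, 0, 0, 24, 44.5, -30, 68],
    [0, 0, 0, 24, 44.5, -70, 68],
    [0, 0, 0, 24, 44.5, -110, 68],
    [0, 0, 0, 24, 44.5, -145, 68],
    [0, 0, 0, 24, 44.5, -145, 68],
    [0, 0, 0, 24, 44.5, -145, 36],
    [0, 0, 0, 24, 44.5, -145, 36],
    [0, 0, 0, 24, 44.5, -145, 36],
    [0, 0, 0, 24, 44.5, -145, 36],
    [0, 0, 0, 24, 44.5, -145, 36]
  ],
  "grip_force": 30
}}

```text
time_s: 5.25
ee_pos: [521.0, 64.0, 156.3]
ee_rot: [108.2, 89.9, 22.6]
force: [-0.4, 1.9, 5.9]
gripper_width: 42.7
```

{"fn": "drive_tool", "kwargs": {
  "plan": [
    [0, 0, 0, 0, 0, 0, 34],
    [0, 0, 0, 0, 0, 0, 34],
    [0, 0, 0, 0, 0, 0, 34],
    [0, 0, 0, 0, 0, 0, 34]
  ],
  "grip_force": 40
}}

```text
time_s: 5.75
ee_pos: [521.0, 63.9, 156.3]
ee_rot: [108.9, 89.9, 23.3]
force: [-0.7, 0.1, 1.3]
gripper_width: 43.1
```

{"fn": "drive_tool", "kwargs": {
  "plan": [
    [0, 0, 0, -0.6, 7, 0, 34],
    [0, 0, 0, -1.1, 14, 0, 34],
    [0, 0, 0, -1.6, 21, 0, 34],
    [0, 0, 0, -2.2, 28, 0, 34],
    [0, 0, 0, -2.7, 35, 0, 34],
    [0, 0, 0, -3.3, 42, 0, 34],
    [0, 0, 0, -3.8, 49, 0, 34],
    [0, 0, 0, -4.4, 56, 0, 34],
    [0, 0, 0, -4.8, 61, 0, 34],
    [0, 0, 0, -4.8, 61, 0, 34]
  ]
}}

```text
time_s: 7.0
ee_pos: [515.7, 125.4, 156.3]
ee_rot: [127.4, 89.9, 41.8]
force: [-4.9, -2.0, 3.1]
gripper_width: 42.9
```

{"fn": "drive_tool", "kwargs": {
  "plan": [
    [0, 0, 0, 0.3, 1.5, 0, 34],
    [0, 0, 0, 0.3, 1.5, 0, 34]
  ]
}}

```text
time_s: 7.25
ee_pos: [515.7, 125.4, 156.2]
ee_rot: [11.9, 89.9, -73.7]
force: [-4.3, -7.7, 3.4]
gripper_width: 43.2
```

{"fn": "drive_tool", "kwargs": {
  "plan": [
    [0, 0, 0, 0, 0, 0, 66],
    [0, 0, 0, 0, 0, 0, 66],
    [0, 0, 0, 0, 0, 0, 66],
    [0, 0, 0, 0, 0, 0, 66],
    [0, 0, 0, 0, 0, 50, 80],
    [0, 0, 0, 0, -45, 100, 80],
    [0, 0, 0, -10, -100, 130, 80],
    [0, 0, 0, -20, -135, 130, 80],
    [0, 0, 0, -20, -135, 130, 80],
    [0, 0, 0, -20, -135, 130, 80]
  ]
}}

```text
time_s: 8.5
ee_pos: [495.8, -9.3, 286.0]
ee_rot: [9.9, 89.9, -75.7]
force: [0.4, 0.7, -0.2]
gripper_width: 80.0
```

```bash
python3 - <<'E'
from h import *
P,im=look(["hood_post","wide_drum"],[172,95]); print(state()["ee_pos"],state()["time_s"])
im=cv2.cvtColor(im,cv2.COLOR_RGB2BGR)
u=proj(P,[523,-34,100]); print(u); a,b=int(u[0])-110,max(int(u[1])-90,0); print(a,b)
cv2.imwrite("pics/c3.png",cv2.resize(im[b:b+150,a:a+200],None,fx=4,fy=4,interpolation=cv2.INTER_CUBIC))
E
```

```text
hood_post [([115.4, 158.0], [515.2, 108.4], 0.73)]
wide_drum [([281.6, 143.8], [525.9, -35.7], 0.83)]
[495.87029809  -8.67709217 285.71019615] 8.65
[280.06175872 147.21976686]
170 57
```

View pics/c3.png

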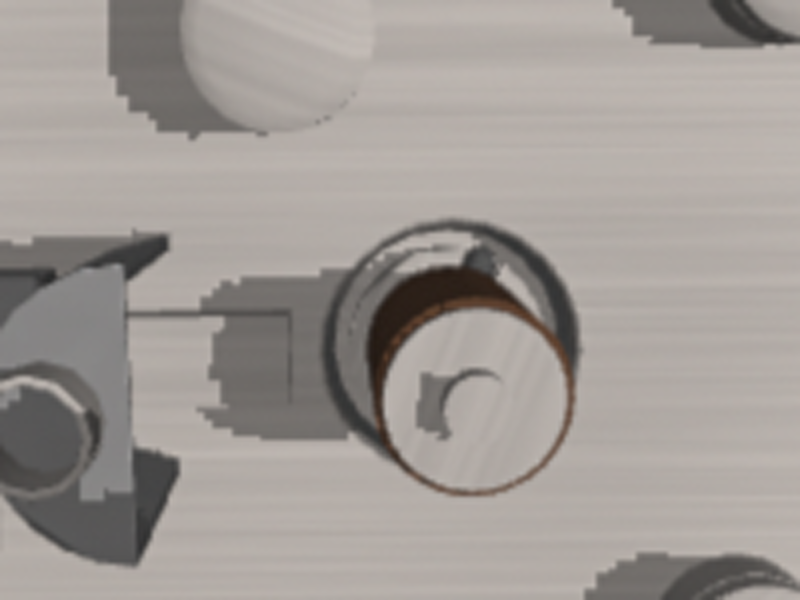

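The hood is fully back. The drum's top disc is at crop (478,400), the throat circle is centred near (452,345), and one dog shows in its notch at (482,262).

```bash
python3 - <<'E'
from h import *
P=campose("wrist"); f=lambda x,y,z: onz(P,np.array([x,y])/4+[170,57],z)[:2].round(1)
print("top",f(478,400,175),"throat",f(452,347,110),f(325,347,110),f(580,347,110),f(452,220,110),"dog",f(482,262,100)); print(tool()[0])
E
```

```text
top [527.6 -35. ] throat [528.3 -35. ] [525.9  -3.3] [530.8 -66.9] [559.2 -31.8] dog [548.9 -41.3]
[495.87029809  -8.67709217 285.71019615]
```

{"fn": "drive_tool", "kwargs": {
  "plan": [
    [0, 0, 0, 32, -26.5, -20, 80],
    [0, 0, 0, 32, -26.5, -60, 80],
    [0, 0, 0, 32, -26.5, -105, 80],
    [0, 0, 0, 32, -26.5, -147, 80],
    [0, 0, 0, 32, -26.5, -147, 60],
    [0, 0, 0, 32, -26.5, -147, 38],
    [0, 0, 0, 32, -26.5, -147, 38],
    [0, 0, 0, 32, -26.5, -147, 38],
    [0, 0, 0, 32, -26.5, -147, 38],
    [0, 0, 0, 32, -26.5, -147, 38]
  ],
  "grip_force": 30
}}

```text
time_s: 9.9
ee_pos: [528.7, -35.5, 140.1]
ee_rot: [46.0, 89.8, -39.4]
force: [-0.3, -0.5, 5.7]
gripper_width: 41.3
```

{"fn": "drive_tool", "kwargs": {
  "plan": [
    [0, 0, 0, 0, 0, 10, 38],
    [0, 0, 0, 0, 0, 25, 38],
    [0, 0, 0, 0, 0, 60, 38],
    [0, 0, 0, 0, 0, 110, 38],
    [0, 0, 0, 10, -60, 115, 38],
    [0, 0, 0, 20, -120, 115, 38],
    [0, 0, 0, 30, -180, 115, 38],
    [0, 0, 0, 40, -240, 115, 38],
    [0, 0, 0, 43.5, -280, 115, 38],
    [0, 0, 0, 43.5, -304, 115, 38]
  ]
}}

```text
time_s: 11.15
ee_pos: [571.7, -341.1, 254.4]
ee_rot: [42.5, 89.9, -43.0]
force: [1.0, 0.7, -4.0]
gripper_width: 41.6
```

{"fn": "drive_tool", "kwargs": {
  "plan": [
    [0, 0, 0, 0, 0, 0, 38],
    [0, 0, 0, 0, 0, 0, 38]
  ]
}}

```text
time_s: 11.4
ee_pos: [571.5, -339.7, 254.4]
ee_rot: [164.2, 90.0, 78.6]
force: [-0.4, 0.5, -5.0]
gripper_width: 41.6
```

```bash
python3 - <<'E'
from h import *
P,im=look(["rack_hole0","wide_drum"],[55,205],"w3.png",1.5); print(state()["ee_pos"],state()["force"])
print(turn_to(-85.5))
print("exp hole",proj(P,[572.3,-339.8,55])*1.5)
T=campose("top"); im=grab_frame("top"); print(proj(T,[572.3,-339.8,55]))
E
```

```text
rack_hole0 [([251.5, 165.6], [574.2, -336.1], 0.83)]
wide_drum [([252.8, 226.1], [565.1, -338.7], 0.57)]
[ 571.87737492 -339.60578471  254.86954892] [ 0.16712389 -0.34200684 -4.5667965 ]
[ 0.01945649  0.0612971  -0.01134908]
exp hole [382.13002801 251.30418612]
[382.39657384 177.19795069]
```

View pics/w3.png

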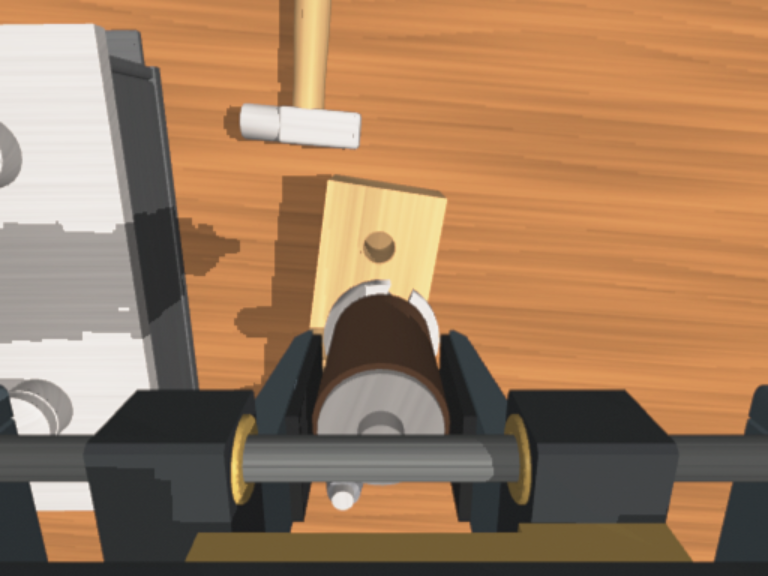

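The wide drum is held upright, and the hole shows at (379,247) with the drum's axis over it.

{"fn": "drive_tool", "kwargs": {
  "plan": [
    [0, 0, 0, 1.5, 1, -40, 38],
    [0, 0, 0, 1.5, 1, -80, 38],
    [0, 0, 0, 1.5, 1, -110, 38],
    [0, 0, 0, 1.5, 1, -125, 38],
    [0, 0, 0, 1.5, 1, -140, 38],
    [0, 0, 0, 1.5, 1, -148, 38],
    [0, 0, 0, 1.5, 1, -152, 38],
    [0, 0, 0, 1.5, 1, -153, 38],
    [0, 0, 0, 1.5, 1, -153, 38]
  ]
}}

```text
time_s: 12.72
ee_pos: [574.0, -339.0, 102.6]
ee_rot: [60.7, 89.8, -24.8]
force: [2.2, -0.3, -3.9]
gripper_width: 41.5
```

{"fn": "drive_tool", "kwargs": {
  "plan": [
    [0, 0, 0, 0, 0, -2, 38],
    [0, 0, 0, 0, 0, -2.5, 38],
    [0, 0, 0, 0, 0, -2.5, 60],
    [0, 0, 0, 0, 0, -2.5, 75],
    [0, 0, 0, 0, 0, -2.5, 75],
    [0, 0, 0, 0, 0, 20, 80],
    [0, 0, 0, 0, 0, 70, 80],
    [0, 0, 0, -20, 0, 120, 80],
    [0, 0, 0, -75, 5, 140, 80],
    [0, 0, 0, -130, 6, 140, 80]
  ]
}}

```text
time_s: 13.98
ee_pos: [443.6, -333.5, 245.0]
ee_rot: [49.3, 89.5, -36.2]
force: [-0.4, -1.0, -0.8]
gripper_width: 79.7
```

{"fn": "drive_tool", "kwargs": {
  "plan": [
    [0, 0, 0, -14, 0, 0, 80],
    [0, 0, 0, -14, 0, 0, 80]
  ]
}}

```text
time_s: 14.22
ee_pos: [429.4, -333.8, 245.8]
ee_rot: [50.1, 89.4, -35.4]
force: [0.4, 0.1, -0.9]
gripper_width: 79.9
```

```bash
python3 - <<'E'
from h import *
P,im=look(["slim_flange","wide_drum"],[55,55]); print(state()["ee_pos"],state()["time_s"])
im=cv2.cvtColor(im,cv2.COLOR_RGB2BGR)
u=proj(P,[498,-333,60]); a,b=int(u[0])-75,max(int(u[1])-80,0); print(u,a,b)
cv2.imwrite("pics/c4.png",cv2.resize(im[b:b+115,a:a+150],None,fx=5,fy=5,interpolation=cv2.INTER_CUBIC))
E
```

```text
slim_flange [([254.1, 101.4], [501.5, -329.0], 0.96)]
wide_drum [([272.6, 27.5], [570.7, -341.3], 0.86)]
[ 430.87037372 -333.73302606  244.76768215] 14.375
[257.83075604 105.50855333] 182 25
```

View pics/c4.png

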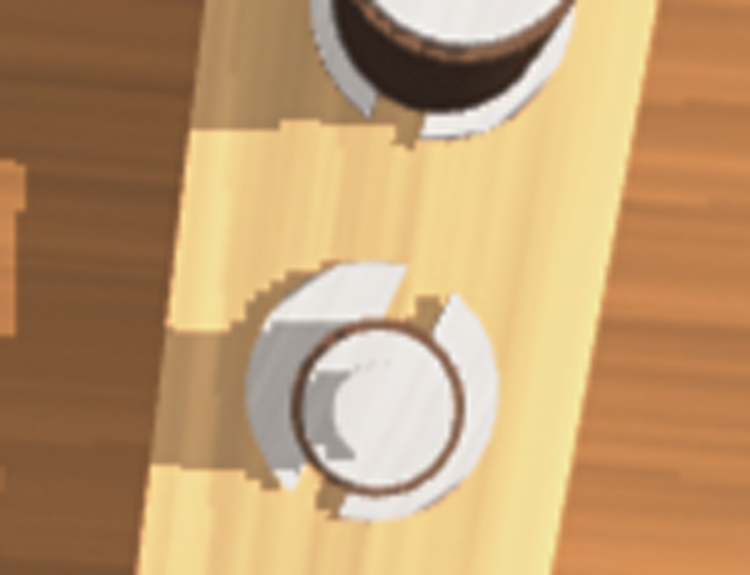

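The slim drum's notches show at (430,279) and (317,503) and its flange is centred near (373,391). The wide drum sits in its hole.

```bash
python3 - <<'E'
from h import *
P=campose("wrist"); f=lambda x,y,z: onz(P,np.array([x,y])/5+[182,25],z)[:2]
a=f(430.5,279,63);b=f(317,503.5,63); d=a-b
print(a,b,(a+b)/2,np.linalg.norm(d),np.degrees(np.arctan2(d[1],d[0])), "drumtop",f(379,407,135), "flange lr",f(246,391,63),f(499,391,63))
for q in (((406,264),(292,490)),((455,294),(342,517))):
    d=f(*q[0],63)-f(*q[1],63); print(np.degrees(np.arctan2(d[1],d[0])))
print(tool()[0],turn_to(-85.5).round(2), "tool yaw z",np.degrees(np.arctan2(*tool()[1][:2,2][::-1])))
E
```

```text
[ 523.33970371 -340.53836128] [ 478.87105509 -321.69748473] [ 501.1053794  -331.11792301] 48.29533454997181 -22.96183833177498 drumtop [ 501.67746127 -331.0807705 ] flange lr [ 499.57639922 -306.17387245] [ 503.49350967 -355.92122007]
-23.147260314663786
-22.776227538318526
[ 430.87037372 -333.73302606  244.76768215] [ 0.28  0.41 -0.09] tool yaw z -85.40876131496378
```

{"fn": "drive_tool", "kwargs": {
  "plan": [
    [0, 0, 0, 40, 2.7, 0, 66],
    [0, 0, 0, 70.4, 2.7, -20, 66],
    [0, 0, 0, 70.4, 2.7, -60, 66],
    [0, 0, 0, 70.4, 2.7, -105, 66],
    [0, 0, 0, 70.4, 2.7, -144, 66],
    [0, 0, 0, 70.4, 2.7, -144, 40],
    [0, 0, 0, 70.4, 2.7, -144, 24],
    [0, 0, 0, 70.4, 2.7, -144, 24],
    [0, 0, 0, 70.4, 2.7, -144, 24],
    [0, 0, 0, 70.4, 2.7, -144, 24]
  ],
  "grip_force": 35
}}

```text
time_s: 15.62
ee_pos: [502.0, -331.6, 102.2]
ee_rot: [51.2, 89.3, -34.2]
force: [-0.5, -0.1, 4.3]
gripper_width: 27.3
```

{"fn": "drive_tool", "kwargs": {
  "plan": [
    [0, 0, 0, 0, 0, 0, 24],
    [0, 0, 0, 0, 0, 10, 24],
    [0, 0, 0, 0, 0, 40, 24],
    [0, 0, 0, 0, 0, 90, 24],
    [0, 0, 0, 0, 0, 145, 24],
    [0, 0, 0, -20, 55, 150, 24],
    [0, 0, 0, -30, 115, 150, 24],
    [0, 0, 0, -40, 175, 150, 24],
    [0, 0, 0, -50, 235, 150, 24],
    [0, 0, 0, -60, 295, 150, 24]
  ]
}}

```text
time_s: 16.88
ee_pos: [441.0, -34.8, 252.4]
ee_rot: [53.0, 89.4, -32.5]
force: [1.0, 0.3, -2.4]
gripper_width: 27.7
```

{"fn": "drive_tool", "kwargs": {
  "plan": [
    [0, 0, 0, 0, 0, 0, 24],
    [0, 0, 0, 0, 0, 0, 24]
  ]
}}

```text
time_s: 17.12
ee_pos: [440.9, -34.8, 252.6]
ee_rot: [50.5, 89.3, -34.9]
force: [0.3, -0.6, -3.4]
gripper_width: 27.2
```

```bash
python3 - <<'E'
from h import *
P,im=look(["spindle_nose"],[95]); print(state()["ee_pos"],state()["gripper_width"],state()["time_s"])
im=cv2.cvtColor(im,cv2.COLOR_RGB2BGR)
u=proj(P,[527.5,-35,95]); a,b=int(u[0])-75,max(int(u[1])-60,0); print(u,a,b)
cv2.imwrite("pics/c5.png",np.hstack([cv2.resize(im[b:b+115,a:a+150],None,fx=5,fy=5,interpolation=cv2.INTER_CUBIC)]))
E
```

```text
spindle_nose [([261.9, 86.8], [527.5, -35.7], 0.86)]
[441.17958916 -35.75501891 252.38621014] 27.564862949399974 17.225
[261.08834896  86.73831217] 186 26
```

View pics/c5.png

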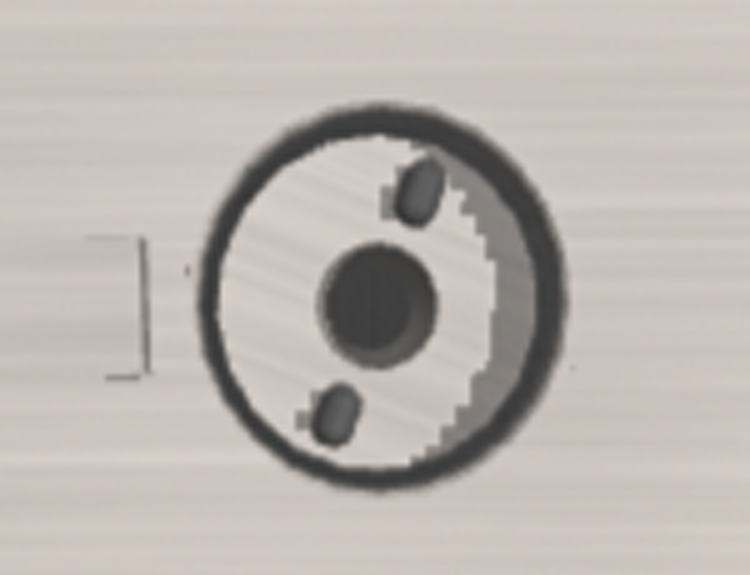

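The empty spindle shows its dogs at (420,191) and (337,415) and its bore at (378,305).

```bash
python3 - <<'E'
from h import *
P=campose("wrist"); f=lambda x,y,z: onz(P,np.array([x,y])/5+[186,26],z)[:2]
a=f(420,191,99);b=f(337,415,99); d=a-b
print(a,b,(a+b)/2,np.linalg.norm(d),np.degrees(np.arctan2(d[1],d[0])),"bore",f(378,305,95),"throat",f(198,297,110),f(566,297,110),f(382,103,110),f(382,490,110))
print(tool()[0],turn_to(-85.5).round(2),np.degrees(np.arctan2(*tool()[1][:2,2][::-1])))
E
```

```text
[547.19895543 -42.23478922] [507.88385304 -30.60035712] [527.54140423 -36.41757317] 41.00045470284443 -16.48495058338091 bore [527.58773862 -36.57360706] throat [526.33708804  -5.02914502] [531.22045089 -68.46631872] [559.69552494 -34.11942321] [496.07072313 -39.47930153]
[441.17958916 -35.75501891 252.38621014] [0.38 0.55 0.02] -85.52611959187698
```

{"fn": "drive_tool", "kwargs": {
  "plan": [
    [0, 0, 3.3, 45, -0.3, 0, 24],
    [0, 0, 6.6, 87, -0.6, 0, 24],
    [0, 0, 6.6, 87, -0.6, -30, 24],
    [0, 0, 6.6, 87, -0.6, -55, 24],
    [0, 0, 6.6, 87, -0.6, -70, 24],
    [0, 0, 6.6, 87, -0.6, -80, 24],
    [0, 0, 6.6, 87, -0.6, -90, 24],
    [0, 0, 6.6, 87, -0.6, -97, 24],
    [0, 0, 6.6, 87, -0.6, -101, 24],
    [0, 0, 6.6, 87, -0.6, -101, 24]
  ]
}}

```text
time_s: 18.48
ee_pos: [528.2, -36.2, 151.4]
ee_rot: [52.4, 89.3, -26.5]
force: [-0.6, 1.0, -3.6]
gripper_width: 27.2
```

```bash
python3 - <<'E'
from h import *
s=state();print(s["ee_pos"],s["force"],s["torque"],np.degrees(np.arctan2(*tool()[1][:2,2][::-1])))
P=campose("wrist",s); im=cv2.cvtColor(grab_frame("wrist"),cv2.COLOR_RGB2BGR)
u=proj(P,[527.5,-36,105]); a,b=int(u[0])-75,max(int(u[1])-70,0); print(u,a,b)
cv2.imwrite("pics/c6.png",cv2.resize(im[b:b+115,a:a+150],None,fx=5,fy=5,interpolation=cv2.INTER_CUBIC))
E
```

```text
[528.24674962 -36.17270289 151.4038449 ] [-0.58168185  0.95410414 -3.64776783] [0.21710686 0.00781542 0.05387545] -78.92308420296804
[254.06421396 220.7738228 ] 179 150
```

View pics/c6.png

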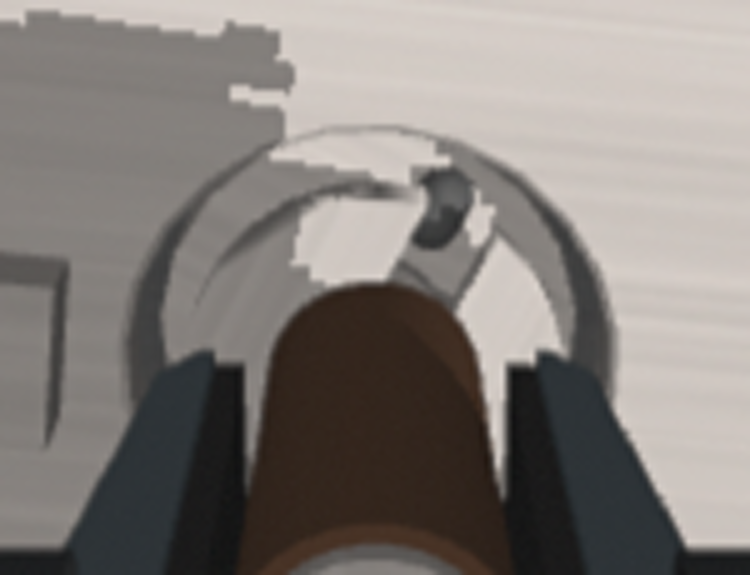

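The dog shows inside the notch at (445,205), so the angle matches. I'll lower it home.

{"fn": "drive_tool", "kwargs": {
  "plan": [
    [0, 0, 0, 0, 0, -3, 24],
    [0, 0, 0, 0, 0, -6, 24],
    [0, 0, 0, 0, 0, -8, 24],
    [0, 0, 0, 0, 0, -10, 24],
    [0, 0, 0, 0, 0, -10, 24]
  ]
}}

```text
time_s: 19.15
ee_pos: [528.7, -36.0, 142.1]
ee_rot: [56.5, 89.3, -22.5]
force: [0.5, 2.0, 1.9]
gripper_width: 27.3
```

{"fn": "drive_tool", "kwargs": {
  "plan": [
    [0, 0, 0, 0, 0, -2, 24],
    [0, 0, 0, 0, 0, -2.5, 24],
    [0, 0, 0, 0, 0, -2.5, 24]
  ]
}}

```text
time_s: 19.52
ee_pos: [529.0, -36.0, 142.0]
ee_rot: [59.1, 89.2, -19.8]
force: [-4.1, 2.0, 12.9]
gripper_width: 27.4
```

{"fn": "drive_tool", "kwargs": {
  "plan": [
    [0, 0, 0, -0.3, 0, 0, 45],
    [0, 0, 0, -0.3, 0, 0, 66],
    [0, 0, 0, -0.3, 0, 0, 66],
    [0, 0, 0, -0.3, 0, 25, 68],
    [0, 0, 0, -0.3, 0, 80, 68],
    [0, 0, -3, -1, 15, 120, 68],
    [0, 0, -6.6, -5, 70, 130, 68],
    [0, 0, -6.6, -10, 125, 130, 68],
    [0, 0, -6.6, -13.3, 161.5, 125, 68],
    [0, 0, -6.6, -13.3, 161.5, 100, 68]
  ]
}}

```text
time_s: 20.78
ee_pos: [516.4, 128.1, 242.6]
ee_rot: [67.4, 89.0, -17.9]
force: [0.7, -1.2, -0.4]
gripper_width: 68.1
```

```bash
python3 - <<'E'
from h import *
s=state();print(s["ee_pos"],s["force"],turn_to(-85.5).round(2),s["time_s"])
P=campose("top"); im=cv2.cvtColor(grab_frame("top"),cv2.COLOR_RGB2BGR)
print([(onz(P,px(d["location"]),110)[:2].round().tolist(),round(d["p"],2)) for d in place_of("top","pillbox0")])
E
```

```text
[516.36031137 128.13291575 242.63418408] [ 0.66536524 -1.2225287  -0.42416398] [ 0.3   0.93 -0.18] 20.775
[([622.0, -104.0], 0.83), ([428.0, -11.0], 0.79), ([330.0, -212.0], 0.71), ([251.0, -220.0], 0.68), ([600.0, 3.0], 0.6), ([459.0, -109.0], 0.52)]
```

{"fn": "drive_tool", "kwargs": {
  "plan": [
    [0.3, 0.9, -0.2, -0.7, -2.5, -10, 68],
    [0.3, 0.9, -0.2, -0.7, -2.5, -45, 68],
    [0.3, 0.9, -0.2, -0.7, -2.5, -86, 68],
    [0.3, 0.9, -0.2, -0.7, -2.5, -86, 68],
    [0.3, 0.9, -0.2, -0.7, -2.5, -86, 34],
    [0.3, 0.9, -0.2, -0.7, -2.5, -86, 34],
    [0.3, 0.9, -0.2, -0.7, -2.5, -86, 34],
    [0.3, 0.9, -0.2, -0.7, -2.5, -86, 34],
    [0.3, 0.9, -0.2, -0.7, -2.5, -86, 34],
    [0.3, 0.9, -0.2, -0.7, -2.5, -86, 34]
  ],
  "grip_force": 40
}}

```text
time_s: 22.12
ee_pos: [514.5, 124.0, 154.9]
ee_rot: [-85.5, 89.7, -171.2]
force: [0.7, 2.3, 6.3]
gripper_width: 43.5
```

{"fn": "drive_tool", "kwargs": {
  "plan": [
    [0, 0, 0, 0.5, -7, 0, 34],
    [0, 0, 0, 1.1, -15, 0, 34],
    [0, 0, 0, 1.8, -23, 0, 34],
    [0, 0, 0, 2.4, -31, 0, 34],
    [0, 0, 0, 3, -39, 0, 34],
    [0, 0, 0, 3.6, -47, 0, 34],
    [0, 0, 0, 4.3, -55, 0, 34],
    [0, 0, 0, 4.9, -62, 0, 34],
    [0, 0, 0, 5.4, -68, 0, 34],
    [0, 0, 0, 5.5, -70, 0, 34]
  ]
}}

```text
time_s: 23.38
ee_pos: [520.3, 55.5, 155.0]
ee_rot: [-134.5, 89.7, 139.7]
force: [3.8, 13.1, 0.1]
gripper_width: 43.2
```

{"fn": "drive_tool", "kwargs": {
  "plan": [
    [0, 0, 0, 0, -2, 0, 34],
    [0, 0, 0, 0, -2, 0, 34],
    [0, 0, 0, 0, -2, 0, 34]
  ]
}}

```text
time_s: 23.75
ee_pos: [520.3, 55.6, 155.1]
ee_rot: [-154.3, 89.5, 119.9]
force: [3.3, 11.0, -0.3]
gripper_width: 42.9
```

{"fn": "drive_tool", "kwargs": {
  "plan": [
    [0, 0, 0, 0, 0, 0, 55],
    [0, 0, 0, 0, 0, 0, 68],
    [0, 0, 0, 0, 0, 0, 68],
    [0, 0, 0, 0, 0, 0, 68],
    [0, 0, 0, 0, 0, 50, 68],
    [0, 0, 0, 0, 0, 100, 80],
    [0, 0, 0, -15, -50, 140, 80],
    [0, 0, 0, -25, -60, 140, 80],
    [0, 0, 0, -25, -60, 140, 80],
    [0, 0, 0, -25, -60, 140, 80]
  ]
}}

```text
time_s: 25.0
ee_pos: [494.7, -3.9, 293.5]
ee_rot: [-141.1, 89.4, 133.1]
force: [-0.4, 1.1, 0.4]
gripper_width: 80.2
```

```bash
python3 - <<'E'
from h import *
look(["hood_post","tab_top","pillbox0","slim_drum"],[172,172,110,95],"w4.png"); print(state()["ee_pos"],turn_to(-85.5).round(2),state()["time_s"])
im=grab_frame("side"); S=campose("side")
print("tray",[onz(S,px(d["location"]),0)[:2].round(1).tolist() for d in place_of("side","tray")])
E
```

```text
hood_post [([207.0, 151.5], [523.1, 39.9], 0.75)]
tab_top [([161.0, 154.4], [517.6, 79.0], 0.81)]
pillbox0 [([271.0, 224.7], [434.8, -25.0], 0.74), ([247.2, 65.8], [596.7, 12.1], 0.58), ([356.8, 208.0], [461.2, -115.9], 0.56)]
slim_drum [([289.8, 141.6], [525.2, -37.7], 0.71)]
[495.38237346  -3.89194121 294.3511887 ] [-0.43 -0.33  0.21] 25.25
tray [[516.7, 329.5]]
```

View pics/w4.png

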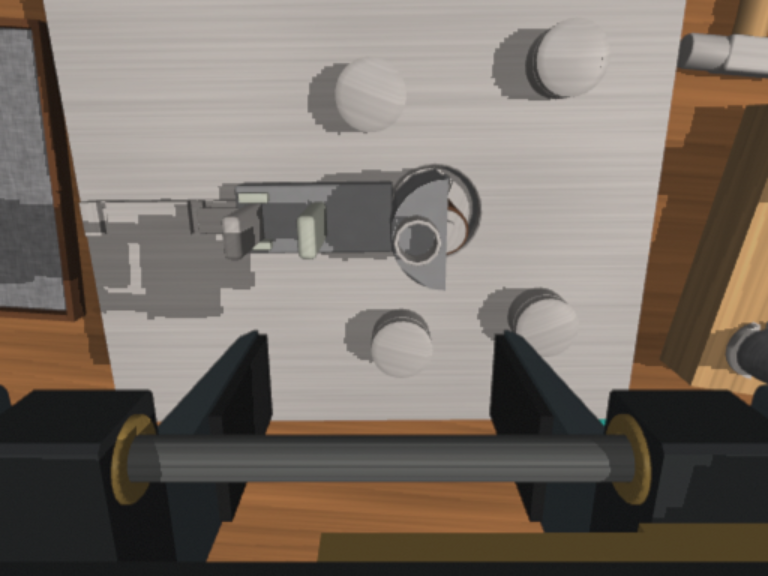

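The hood is forward with the tab released: the post moved about 11 mm forward and the tab is 39 mm behind it. Box tops are at (371,94), (573,58), (402,348) and (545,324).

```bash
python3 - <<'E'
from h import *
P=campose("wrist")
for uv in((371,94),(573,58),(402,348),(545,324)): print(onz(P,np.array(uv)/1.5,140)[:2].round(1))
print(tool()[0])
E
```

```text
[599.   11.2]
[ 626.7 -102.9]
[439.5 -20.7]
[ 464.1 -114.3]
[495.42526677  -4.05640966 294.69925673]
```

{"fn": "drive_tool", "kwargs": {
  "plan": [
    [-0.4, -0.3, 0.2, 55, 8, 0, 68],
    [-0.4, -0.3, 0.2, 103.6, 15.3, -20, 68],
    [-0.4, -0.3, 0.2, 103.6, 15.3, -75, 68],
    [-0.4, -0.3, 0.2, 103.6, 15.3, -130, 68],
    [-0.4, -0.3, 0.2, 103.6, 15.3, -179, 68],
    [-0.4, -0.3, 0.2, 103.6, 15.3, -179, 68],
    [-0.4, -0.3, 0.2, 103.6, 15.3, -179, 36],
    [-0.4, -0.3, 0.2, 103.6, 15.3, -179, 36],
    [-0.4, -0.3, 0.2, 103.6, 15.3, -179, 36],
    [-0.4, -0.3, 0.2, 103.6, 15.3, -179, 36]
  ],
  "grip_force": 20
}}

```text
time_s: 26.6
ee_pos: [599.2, 11.2, 116.2]
ee_rot: [106.5, 89.9, 21.0]
force: [-0.5, 0.4, 1.2]
gripper_width: 41.3
```

{"fn": "drive_tool", "kwargs": {
  "plan": [
    [0, 0, 0, 0, 0, 30, 36],
    [0, 0, 0, 0, 0, 80, 36],
    [0, 0, 0, -1, 58, 90, 36],
    [0, 0, 0, -2, 116, 90, 36],
    [0, 0, 0, -3, 174, 90, 36],
    [0, 0, 0, -4, 232, 90, 36],
    [0, 0, 0, -5, 290, 90, 36],
    [0, 0, 0, -5, 318, 90, 36],
    [0, 0, 0, -5, 318, 40, 36],
    [0, 0, 0, -5, 318, -10, 36]
  ]
}}

```text
time_s: 27.85
ee_pos: [594.5, 329.3, 105.4]
ee_rot: [95.1, 89.9, 9.6]
force: [0.8, 0.6, -1.8]
gripper_width: 41.4
```

```bash
python3 - <<'E'
from h import *
P,im=look(["tray"],[0],"w5.png",1.5); print(state()["ee_pos"],turn_to(-85.5).round(2),state()["gripper_width"])
E
```

```text
tray []
[590.26957286 326.54242828  99.84873322] [ 0.38 -0.64  0.04] 41.61311833694912
```

View pics/w5.png

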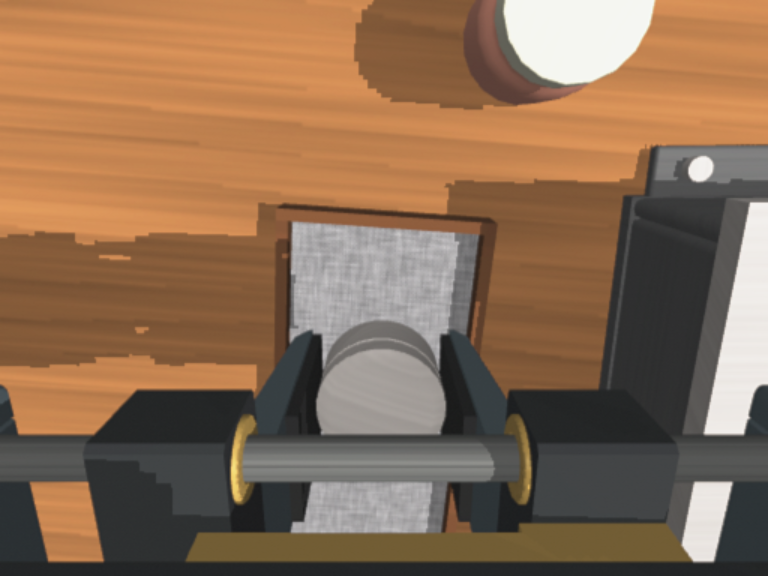

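The box is held over the tray, whose far corners show at about (280,206) and (496,220).

```bash
python3 - <<'E'
from h import *
P=campose("wrist"); a,b=[onz(P,np.array(u)/1.5,20)[:2] for u in((280,206),(496,220))]
m=(a+b)/2; d=(a-b)/np.linalg.norm(a-b); n=np.array([d[1],-d[0]]); print(a,b,np.linalg.norm(a-b),np.degrees(np.arctan2(n[1],n[0])),"centre",m-125*n)
print(state()["ee_pos"])
E
```

```text
[635.61067515 378.72573204] [636.737001   274.54557008] 104.18625032757173 0.6194193042583211 centre [511.18114274 325.28431409]
[590.26957286 326.54242828  99.84873322]
```

{"fn": "drive_tool", "kwargs": {
  "plan": [
    [0, 0, 0, 3.5, 0, -20, 36],
    [0, 0, 0, 3.5, 0, -50, 36],
    [0, 0, 0, 3.5, 0, -75, 36],
    [0, 0, 0, 3.5, 0, -84, 36],
    [0, 0, 0, 3.5, 0, -86, 36],
    [0, 0, 0, 3.5, 0, -86, 36]
  ]
}}

```text
time_s: 28.7
ee_pos: [594.7, 326.9, 15.1]
ee_rot: [-63.0, 89.4, -148.6]
force: [-0.4, -0.1, -0.3]
gripper_width: 41.5
```

{"fn": "drive_tool", "kwargs": {
  "plan": [
    [0, 0, 0, 0, 0, -2.5, 36],
    [0, 0, 0, 0, 0, -2.5, 54],
    [0, 0, 0, 0, 0, -2.5, 54],
    [0, 0, 0, 0, 0, -2.5, 54],
    [0, 0, 0, 0, 0, 40, 54],
    [0, 0, 0, 0, 0, 95, 54],
    [0, 0, 0, 0, 0, 155, 54],
    [0, 0, 0, 3, -20, 200, 60],
    [0, 0, 0, 8, -80, 215, 68],
    [0, 0, 0, 13, -140, 215, 68]
  ]
}}

```text
time_s: 29.95
ee_pos: [608.5, 186.1, 232.4]
ee_rot: [-49.6, 89.6, -135.1]
force: [0.9, -0.4, 0.7]
gripper_width: 67.7
```

{"fn": "drive_tool", "kwargs": {
  "plan": [
    [0, 0, 0, 2, -60, 0, 68],
    [0, 0, 0, 6, -120, 0, 68],
    [0, 0, 0, 10, -180, 0, 68],
    [0, 0, 0, 14, -240, 0, 68],
    [0, 0, 0, 17, -285, 0, 68],
    [0, 0, 0, 17, -285, 0, 68],
    [0, 0, 0, 17, -285, 0, 68]
  ]
}}

```text
time_s: 30.82
ee_pos: [625.4, -98.5, 232.3]
ee_rot: [-56.4, 89.7, -141.9]
force: [0.0, 0.1, -0.0]
gripper_width: 67.7
```

```bash
python3 - <<'E'
from h import *
look(["pillbox0"],[110]); print(state()["ee_pos"],turn_to(-85.5).round(2),state()["time_s"])
P=campose("top"); grab_frame("top")
print([(onz(P,px(d["location"]),z)[:2].round().tolist(),round(d["p"],2)) for d in place_of("top","pillbox0") for z in [110 if d["location"][0]>.35 else 6]])
E
```

```text
pillbox0 [([167.0, 358.0], [433.9, -22.5], 0.73), ([255.3, 187.8], [624.8, -99.5], 0.71)]
[625.49585757 -97.65230428 232.40581931] [ 0.23 -0.26 -0.12] 30.925
[([596.0, 329.0], 0.8), ([531.0, 38.0], 0.64), ([259.0, -226.0], 0.62)]
```

{"fn": "drive_tool", "kwargs": {
  "plan": [
    [0.2, -0.3, 0, 0.5, -4, -40, 68],
    [0.2, -0.3, 0, 0.5, -4, -85, 68],
    [0.2, -0.3, 0, 0.5, -4, -117, 68],
    [0.2, -0.3, 0, 0.5, -4, -117, 36],
    [0.2, -0.3, 0, 0.5, -4, -117, 36],
    [0.2, -0.3, 0, 0.5, -4, -117, 36],
    [0.2, -0.3, 0, 0.5, -4, -117, 36],
    [0.2, -0.3, 0, 0.5, -4, -90, 36],
    [0.2, -0.3, 0, 0.5, -4, -40, 36],
    [0.2, -0.3, 0, 0, 40, -20, 36]
  ]
}}

```text
time_s: 32.28
ee_pos: [627.0, -59.5, 215.9]
ee_rot: [65.8, 89.6, -19.8]
force: [1.3, 1.3, -0.5]
gripper_width: 41.6
```

{"fn": "drive_tool", "kwargs": {
  "plan": [
    [0, 0, 0, -5, 60, 10, 36],
    [0, 0, 0, -10, 120, 10, 36],
    [0, 0, 0, -15, 180, 10, 36],
    [0, 0, 0, -30, 235, 10, 36],
    [0, 0, 0, -50, 290, 10, 36],
    [0, 0, 0, -70, 342, 10, 36],
    [0, 0, 0, -89, 386.5, 0, 36],
    [0, 0, 0, -89, 386.5, -40, 36],
    [0, 0, 0, -89, 386.5, -90, 36],
    [0, 0, 0, -89, 386.5, -130, 36]
  ]
}}

```text
time_s: 33.52
ee_pos: [537.1, 326.8, 84.2]
ee_rot: [55.9, 89.7, -29.7]
force: [0.4, 0.6, -1.5]
gripper_width: 41.4
```

{"fn": "drive_tool", "kwargs": {
  "plan": [
    [0, 0, 0, 0, 0, -20, 36],
    [0, 0, 0, 0, 0, -20, 36]
  ]
}}

```text
time_s: 33.78
ee_pos: [535.9, 326.1, 62.4]
ee_rot: [10.1, 89.7, -75.5]
force: [0.4, -0.4, -1.3]
gripper_width: 41.8
```

{"fn": "drive_tool", "kwargs": {
  "plan": [
    [0, 0, 0, 0.5, 0.5, -30, 36],
    [0, 0, 0, 0.5, 0.5, -47, 36],
    [0, 0, 0, 0.5, 0.5, -49.5, 36],
    [0, 0, 0, 0.5, 0.5, -49.5, 36],
    [0, 0, 0, 0.5, 0.5, -49.5, 54],
    [0, 0, 0, 0.5, 0.5, -49.5, 54],
    [0, 0, 0, 0.5, 0.5, -49.5, 54],
    [0, 0, 0, 0.5, 0.5, 0, 54],
    [0, 0, 0, 0.5, 0.5, 60, 54],
    [0, 0, 0, 0.5, 0.5, 120, 54]
  ]
}}

```text
time_s: 35.02
ee_pos: [536.1, 326.5, 184.2]
ee_rot: [9.0, 89.7, -76.6]
force: [1.3, 0.3, -0.1]
gripper_width: 54.0
```

{"fn": "drive_tool", "kwargs": {
  "plan": [
    [0, 0, 0, -10, -20, 50, 60],
    [0, 0, 0, -40, -75, 55, 68],
    [0, 0, 0, -65, -130, 55, 68],
    [0, 0, 0, -85, -190, 55, 68],
    [0, 0, 0, -95, -250, 55, 68],
    [0, 0, 0, -98, -310, 55, 68],
    [0, 0, 0, -98, -346, 55, 68],
    [0, 0, 0, -98, -346, 55, 68],
    [0, 0, 0, -98, -346, 55, 68]
  ]
}}

```text
time_s: 36.15
ee_pos: [438.1, -19.0, 239.2]
ee_rot: [11.4, 89.7, -74.2]
force: [0.1, 0.1, 0.0]
gripper_width: 67.9
```

```bash
python3 - <<'E'
from h import *
look(["pillbox0"],[110]); print(state()["ee_pos"],turn_to(-85.5).round(2),state()["time_s"])
P=campose("side"); grab_frame("side")
print([(onz(P,px(d["location"]),z)[:2].round().tolist(),round(d["p"],2)) for d in place_of("side","pillbox0") for z in (110,6)])
E
```

```text
pillbox0 [([368.4, 171.2], [459.0, -119.5], 0.91), ([258.4, 190.4], [434.0, -23.3], 0.65), ([411.2, 256.8], [378.5, -175.3], 0.56)]
[438.17224773 -18.55434221 239.16341293] [ 0.28  0.07 -0.02] 36.25
[([218.0, -134.0], 0.79), ([261.0, -240.0], 0.79), ([459.0, -104.0], 0.76), ([534.0, -207.0], 0.76), ([523.0, 364.0], 0.69), ([606.0, 324.0], 0.69), ([269.0, -125.0], 0.61), ([318.0, -230.0], 0.61), ([466.0, 363.0], 0.59), ([542.0, 323.0], 0.59), ([449.0, -29.0], 0.54), ([523.0, -122.0], 0.54)]
```

{"fn": "drive_tool", "kwargs": {
  "plan": [
    [0.3, 0, 0, -1, -3.5, -40, 68],
    [0.3, 0, 0, -1, -3.5, -90, 68],
    [0.3, 0, 0, -1, -3.5, -124, 68],
    [0.3, 0, 0, -1, -3.5, -124, 36],
    [0.3, 0, 0, -1, -3.5, -124, 36],
    [0.3, 0, 0, -1, -3.5, -124, 36],
    [0.3, 0, 0, -1, -3.5, -124, 36],
    [0.3, 0, 0, -1, -3.5, -100, 36],
    [0.3, 0, 0, -1, -3.5, -50, 36],
    [0.3, 0, 0, -1, 40, -20, 36]
  ]
}}

```text
time_s: 37.6
ee_pos: [438.2, 20.3, 221.6]
ee_rot: [78.4, 89.7, -7.3]
force: [1.3, 0.4, -1.1]
gripper_width: 41.3
```

{"fn": "drive_tool", "kwargs": {
  "plan": [
    [0, 0, 0, 0, 60, 5, 36],
    [0, 0, 0, 10, 120, 5, 36],
    [0, 0, 0, 20, 180, 5, 36],
    [0, 0, 0, 30, 230, 5, 36],
    [0, 0, 0, 40, 275, 5, 36],
    [0, 0, 0, 45, 306, -20, 36],
    [0, 0, 0, 45, 306, -70, 36],
    [0, 0, 0, 45, 306, -120, 36],
    [0, 0, 0, 45, 306, -160, 36],
    [0, 0, 0, 45, 306, -160, 36]
  ]
}}

```text
time_s: 38.85
ee_pos: [481.0, 324.8, 58.9]
ee_rot: [-22.5, 89.7, -108.3]
force: [-0.7, 0.1, -0.8]
gripper_width: 41.8
```

{"fn": "drive_tool", "kwargs": {
  "plan": [
    [0, 0, 0, 0.5, 1, -30, 36],
    [0, 0, 0, 0.5, 1, -43, 36],
    [0, 0, 0, 0.5, 1, -46.5, 36],
    [0, 0, 0, 0.5, 1, -46.5, 36],
    [0, 0, 0, 0.5, 1, -46.5, 54],
    [0, 0, 0, 0.5, 1, -46.5, 54],
    [0, 0, 0, 0.5, 1, -46.5, 54],
    [0, 0, 0, 0.5, 1, 0, 54],
    [0, 0, 0, 0.5, 1, 60, 54],
    [0, 0, 0, 0.5, 1, 120, 54]
  ]
}}

```text
time_s: 40.1
ee_pos: [481.2, 325.7, 180.6]
ee_rot: [-24.3, 89.7, -110.0]
force: [0.7, 0.5, 0.5]
gripper_width: 54.1
```

{"fn": "drive_tool", "kwargs": {
  "plan": [
    [0, 0, 0, -15, -30, 50, 60],
    [0, 0, 0, -30, -90, 55, 68],
    [0, 0, 0, -40, -150, 55, 68],
    [0, 0, 0, -42, -210, 55, 68],
    [0, 0, 0, -42, -270, 55, 68],
    [0, 0, 0, -42, -330, 55, 68],
    [0, 0, 0, -30, -390, 55, 68],
    [0, 0, 0, -19, -442, 55, 68],
    [0, 0, 0, -19, -442, 55, 68],
    [0, 0, 0, -19, -442, 55, 68]
  ]
}}

```text
time_s: 41.35
ee_pos: [461.8, -115.9, 235.5]
ee_rot: [-35.0, 89.7, -120.8]
force: [-0.7, -0.4, -0.5]
gripper_width: 68.2
```

```bash
python3 - <<'E'
from h import *
look(["pillbox0"],[110]); print(state()["ee_pos"],turn_to(-85.5).round(2),state()["time_s"])
E
```

```text
pillbox0 [([257.9, 185.1], [463.2, -119.1], 0.82), ([336.8, 315.2], [333.3, -208.7], 0.55)]
[ 461.93212358 -115.08554741  235.69223754] [ 0.26 -0.11  0.13] 41.45
```

{"fn": "drive_tool", "kwargs": {
  "plan": [
    [0.3, 0, 0, 1.5, -1.5, -40, 68],
    [0.3, 0, 0, 1.5, -1.5, -85, 68],
    [0.3, 0, 0, 1.5, -1.5, -120.5, 68],
    [0.3, 0, 0, 1.5, -1.5, -120.5, 36],
    [0.3, 0, 0, 1.5, -1.5, -120.5, 36],
    [0.3, 0, 0, 1.5, -1.5, -120.5, 36],
    [0.3, 0, 0, 1.5, -1.5, -120.5, 36],
    [0.3, 0, 0, 1.5, -1.5, -95, 36],
    [0.3, 0, 0, 1.5, -1.5, -45, 36],
    [0.3, 0, 0, 0, 40, -20, 36]
  ]
}}

```text
time_s: 42.7
ee_pos: [463.4, -76.4, 218.4]
ee_rot: [68.3, 89.8, -17.6]
force: [0.6, 0.1, -0.9]
gripper_width: 41.5
```

{"fn": "drive_tool", "kwargs": {
  "plan": [
    [0, 0, 0, -20, 55, 5, 36],
    [0, 0, 0, -36, 110, 5, 36],
    [0, 0, 0, -36, 170, 5, 36],
    [0, 0, 0, -36, 230, 5, 36],
    [0, 0, 0, -36, 290, 5, 36],
    [0, 0, 0, -36, 345, 5, 36],
    [0, 0, 0, -36, 401, -10, 36],
    [0, 0, 0, -36, 401, -60, 36],
    [0, 0, 0, -36, 401, -110, 36],
    [0, 0, 0, -36, 401, -110, 36]
  ]
}}

```text
time_s: 43.95
ee_pos: [424.7, 322.8, 105.3]
ee_rot: [-41.4, 89.5, -127.3]
force: [-0.0, -0.5, -0.0]
gripper_width: 41.3
```

{"fn": "drive_tool", "kwargs": {
  "plan": [
    [0, 0, 0, 2, 2.5, -40, 36],
    [0, 0, 0, 2, 2.5, -75, 36],
    [0, 0, 0, 2, 2.5, -89, 36],
    [0, 0, 0, 2, 2.5, -93, 36],
    [0, 0, 0, 2, 2.5, -93, 36],
    [0, 0, 0, 2, 2.5, -93, 54],
    [0, 0, 0, 2, 2.5, -93, 54],
    [0, 0, 0, 2, 2.5, -93, 54],
    [0, 0, 0, 2, 2.5, -50, 54],
    [0, 0, 0, 2, 2.5, 10, 54]
  ]
}}

```text
time_s: 45.2
ee_pos: [425.7, 324.5, 115.2]
ee_rot: [-47.0, 89.3, -132.9]
force: [0.7, 0.7, 0.2]
gripper_width: 53.9
```

{"fn": "drive_tool", "kwargs": {
  "plan": [
    [0, 0, 0, 0, 0, 60, 54],
    [0, 0, 0, -20, 0, 120, 60],
    [0, 0, 0, -50, -40, 160, 68],
    [0, 0, 0, -80, -90, 170, 68],
    [0, 0, 0, -80, -100, 170, 68],
    [0, 0, 0, -80, -100, 170, 68]
  ]
}}

```text
time_s: 45.95
ee_pos: [346.0, 224.4, 285.3]
ee_rot: [-46.8, 89.4, -132.7]
force: [0.5, 0.2, -0.6]
gripper_width: 67.8
```

```bash
python3 - <<'E'
from h import *
P=campose("side"); im=grab_frame("side"); save(cv2.resize(im[60:360,60:400],None,fx=2.3,fy=2.0),"s2.png")
print([(onz(P,px(d["location"]),6)[:2].round().tolist(),round(d["p"],2)) for d in place_of("side","pillbox0")])
im=grab_frame("top");P=campose("top")
print([(onz(P,px(d["location"]),6)[:2].round().tolist(),round(d["p"],2)) for d in place_of("top","pillbox0")])
save(cv2.resize(im[100:300,90:430],None,fx=2.3,fy=2.3),"t2.png"); print(state()["force"],state()["time_s"])
E
```

```text
[([421.0, 336.0], 0.94), ([260.0, -238.0], 0.83), ([484.0, 324.0], 0.81), ([318.0, -230.0], 0.57), ([523.0, 333.0], 0.56), ([590.0, 330.0], 0.52), ([451.0, -369.0], 0.18)]
[([424.0, 329.0], 0.67), ([334.0, -240.0], 0.66), ([260.0, -254.0], 0.55), ([477.0, 334.0], 0.51), ([596.0, 327.0], 0.51), ([536.0, 332.0], 0.47), ([557.0, -37.0], 0.3)]
[ 0.69110476 -0.15362622  0.19225947] 46.15
```

View pics/s2.png

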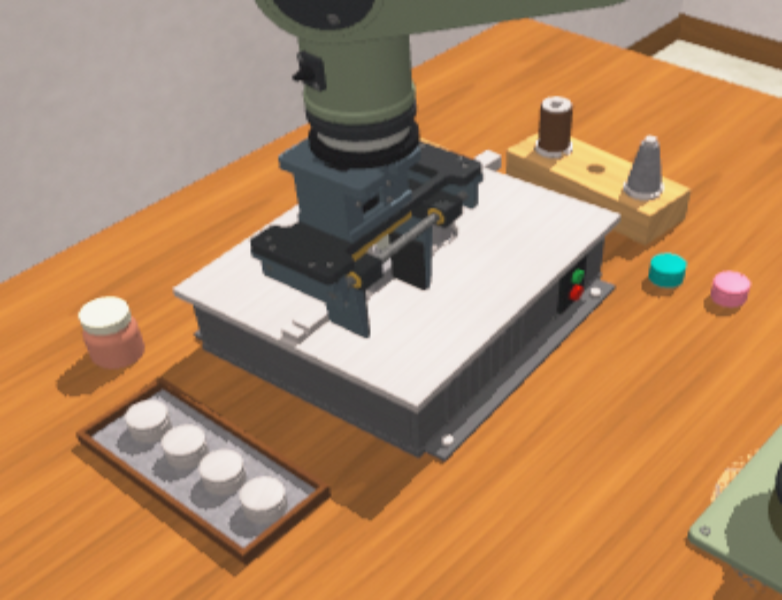

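View pics/t2.png

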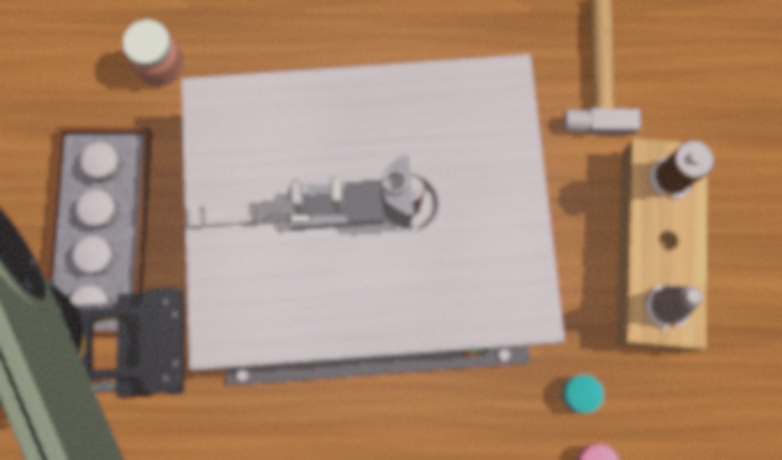

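All four boxes stand in a row in the tray. The wide drum is upright in the rack, the middle hole is empty, the cone has not moved, and the hood is forward.

```bash
python3 -c "
from h import *
env.job_done()"
```

```text
the job is handed in; nothing more can be done
```

The changeover is finished and handed in at about 46 s of simulated time; no verdict was reported.

- **Hood back:** I squeezed the tab and slid the hood back until the end stop pushed back.
- **Wide drum:** it is parked upright in the rack's free hole. I did not measure its flange height; in the pictures it sits flush on the rack.
- **Slim drum:** I turned it 6.6° to line up with the dogs and lowered it. It stopped at the height expected for fully home and rose no further when pressed with about 13 N. Riding on the dogs it would have stopped about 6 mm higher. I did not look at its seating again after the hood was closed over it.
- **Hood forward:** I slid the hood to the forward stop and let go of the tab. The wrist picture shows the post about 11 mm ahead of where it started and the tab back at its rest spacing, 39 mm behind it. This is how I judged it latched; the joint itself was not read.
- **Pill boxes:** all four stand upright along the tray's centre line. Both cameras put them within about 10 mm of where I set them down.

In the last pictures the cone, jar and hammer are where they started, and the gripper is clear of everything. The trained networks sometimes reported false or look-alike pill boxes, such as the turquoise and pink ones, which I ignored after checking against the pictures.

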